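# Tighten the juice press nut with the click wrench

### The job

The juice press is only loosely held down: take the click wrench from the rubber mat, fit its socket right down over the brass nut and turn it clockwise (seen from above) until the wrench breaks over with a click, then stop at once, because bending it far past the click strains the thread. Leave the nut done up, set the wrench softly back on the rubber mat, standing on its socket as you found it, and let go. Leave the cups, the tumbler and the lime where they are.

Things in the scene. Friction and masses are not known exactly. Their poses are not given: they have to be found in the camera images.
- grip (a point): click wrench: middle of its red handle, a level bar 20 mm wide, 18 mm tall, from 50 to 155 mm out from the socket's upright axis. This point lies 90 mm out and 36 mm above the socket's lower rim (40 mm above the counter while the wrench stands on the mat). x points outward along the handle, z up. The wrench weighs about 0.3 kg, centre of mass some 15 mm out from the socket axis.
- socket (a point): click wrench: centre of the lower rim of its steel socket (on the mat: 4 mm above the counter). The socket is a 44 mm square block, 28 mm tall, with a 34 mm square pocket 15 mm deep open downward, sides along x and y; a dark block 26 mm wide sticks out to 47 mm at the back (-x). x points along the handle while the wrench is straight, z up. It stands by itself on its socket.
- pivot (a point): click wrench: where the handle is pivoted, on the socket axis, 36 mm above the rim; turns with the handle. Pushed clockwise on a tight nut the handle stays straight up to about 0.9 Nm (10 N at its middle; a stiff grip feels part of it as twist), then gives way: it bends clockwise from the socket and the moment falls, by a quarter in 0.1 rad. Stop there: 0.24 rad is too far. Let go, it springs straight; anticlockwise it does not bend.
- nut_top (a point): brass square nut of the press: centre of its top face, 36 mm above the counter. Nut 30 mm square, 16 mm tall (top 6 mm stepped in to 24 mm), sides along x and y of this point, z up; on a round washer 54 mm across. Any quarter turn fits the socket, with 2 mm of play a side and about 0.13 rad of turning play either way. With the socket fully down, its rim lies 15 mm below this point.
- nut_corner (a point): one top corner of the brass nut, 21 mm from its upright axis; it turns with the nut. The nut turns clockwise with slight drag (0.15 Nm) for some 0.4 to 0.9 rad, different every time and not to be seen, and then comes up tight.
- wrench: click wrench, the part with the socket: same origin and axes as socket
- mat: black rubber bar mat fixed on the counter, 190 mm (x) by 300 mm (y), 4 mm thick; origin at the centre of its underside. The wrench starts standing on it.
- press: juice press fixed on the counter; origin on the counter right below the nut's axis, z up. Base plate 140 mm (x) by 300 mm (y), 12 mm thick, from y = -50 to +250 mm; a 34 mm column at y = +205 mm, 272 mm tall, a green arm and cone reaching back to y = +75 mm above 165 mm height, a lever up to 360 mm. For y below +70 mm nothing on the plate is taller than the nut.
- cup_press: white open plastic cup, 72 mm wide at the rim, 100 mm tall; origin at the centre of its underside; stands on the press plate under the cone, 110 mm from the nut along the press's y
- cup_a: clear open plastic cup, 72 mm wide at the rim, 100 mm tall; origin at the centre of its underside
- cup_b: clear open plastic cup, 72 mm wide at the rim, 100 mm tall; origin at the centre of its underside
- cup_c: clear open plastic cup, 72 mm wide at the rim, 100 mm tall; origin at the centre of its underside
- tumbler: glass tumbler, 84 mm wide, 115 mm tall, with a wooden muddler standing in it to 180 mm; origin at the centre of its underside
- lime_half: half a lime lying on its cut face, 50 mm wide, 25 mm tall; origin at the centre of its underside
Not all that is in view belongs to the job. Leave any pink look-alike of the wrench alone.

How it is judged:
By the outcome, as a careful person would: the job done as asked, in the order asked, and still so for the second after the job is handed in, with the robot touching nothing.
It also fails if it takes over 67 s, if anything falls off the work surface, if the arm or the gripper's body presses on something with over 40 N, if the wrist force passes 120 N, or if a joint passes its speed limit or range.

### The arm

A 6-joint arm with a two-finger parallel gripper is mounted at the origin on the work surface. World frame = base frame: x ahead of the robot, y to its left, z up, the work surface at z = 0. Lengths are in mm, angles in rad, forces in N, time in s.
With the tool pointing down it reaches from about 250 to 775 mm from the base axis. Payload 4 kg.
Tool frame: the origin (TCP) lies at the very end of the fingers, on their centre line; the grasp point (between the pads) lies 19 mm behind it (env.grasp_offset is the distance from the TCP to the grasp point, in mm); z points along the fingers, y is the line along which they close (so a half turn about z gives the same grasp; the last joint's range is limited). The gripper opens to 94 mm and grips with 3 to 60 N. Pads are 16 mm wide; open, the fingers measure 119 mm over their backs; the gripper's body (75 mm by 177 mm) begins 78 mm behind the grasp point.
Start: joints at [-1.224, 0.087, 1.371, -0, 1.684, -0.103], TCP at [239.132, -495.314, 205.506] pointing down, gripper open.
Joint ranges: [-3.1, 3.1], [-0.76, 2.03], [0.27, 2.55], [-1.08, 4.22], [0.17, 2.65], [-2.57, 2.57]. Speed limits (rad/s): [2.79, 2.79, 3.14, 3.14, 3.14, 3.14].

### API

Orientations are given as a 3x3 rotation matrix whose columns are the frame's x, y, z axes.
In Python, from cell import env, vision gives the robot as it stands.
- The arm moves only by the shell command python3 -m creep 'ROWS'. ROWS is JSON, a list of rows, each a list of 7 numbers: the turn, a rotation vector about the tool's x, y, z in degrees, then the shift along the tool's x, y, z in cm, then the gripper's target within -1 to 1 (shut at 1, half-way at 0, fully open at -1). A call has 1 to 8 rows; each row shifts and turns the commanded pose from where the row before left it, along the tool's axes as they then stand; what a row does not reach is not made up. A row lasts 1/8 s, in which the tool goes at most 62.5 mm and 10.7 degrees, less where a joint would pass 70% of its speed; a pose out of reach is approached as far as the arm can. A call with a gripper value outside its range is refused whole. The fingers move at their own pace and stop on an object; the grip force is fixed at half the most. Time passes only in rows, so rows that do not move let the fingers close. It gives the time, the measured TCP pose, the force, the opening and the grip force at its end, in the units of the state.
- env.read_state(): the state, without advancing time (a new reading comes with each control period).
- vision.capture(name): name is "side" or "top"; returns the picture (480x640x3 uint8, red, green, blue); there is no depth.
- vision.calibration(name): a dict with "K" (3x3 intrinsics, pixels), "cam_to_world" (4x4, takes a point from camera to world coordinates). Camera axes: x right, y down, z forward; pixel columns grow to the right and rows downward; lengths in mm; the calibration is good to about 2 mm. A picture is of the moment at which its call begins. calibration takes no time and is no camera call.
- env.close_job(): hands the job in; it is judged then, once.
The state is a dict: "t": time; "qpos": joint angles; "joint_velocities": joint speeds; "joint_efforts": joint torques, N m; "eef_pos": TCP position; "ee_rot": TCP orientation; "ft_force": force on the tool from outside, world axes, zero at the start; "ft_torque": the same for the moment, N m; "gripper_width": finger opening in mm; "finger_force": force on a finger pad.
Only numpy, scipy, OpenCV 4.12 (cv2) and the standard library are available. Lean on these libraries where they do the work, as an engineer would, in place of code of your own. Each camera call takes 0.05 s, during which the arm holds its last target. There are 200 camera calls.

## Working session

There is one attempt and no reset: what is moved stays moved. The work goes in short steps, Python scripts to look and compute and a shell command to move; the robot and the scene stay as the last step left them, time stands still between calls to the robot, and variables do not carry over. Pictures are saved under pics/ and viewed, at most 10 in all, crops included, and the job is handed in when it is done.

```bash
mkdir -p pics; ls; python3 - <<'E'
from cell import env, vision
import cv2,numpy as np
for n in("top","side"):
    im=vision.capture(n); cv2.imwrite(f"pics/{n}0.png",im[:,:,::-1]); c=vision.calibration(n); print(n,np.round(c["K"],1).tolist(),np.round(c["cam_to_world"],3).tolist())
s=env.read_state(); print(s["t"],np.round(s["ee_rot"],3).tolist(),s["gripper_width"],env.grasp_offset)
E
```

```text
pics
top [[440.0, 0.0, 323.0], [0.0, 440.0, 240.5], [0.0, 0.0, 1.0]] [[0.004, -0.987, 0.16, 326.139], [-1.0, -0.0, 0.024, -81.912], [-0.024, -0.16, -0.987, 976.61], [0.0, 0.0, 0.0, 1.0]]
side [[530.0, 0.0, 323.6], [0.0, 530.0, 237.7], [0.0, 0.0, 1.0]] [[-0.874, -0.257, 0.412, 44.77], [-0.486, 0.456, -0.746, 708.262], [0.004, -0.852, -0.524, 615.745], [0.0, 0.0, 0.0, 1.0]]
0.1 [[0.901, 0.435, -0.001], [0.435, -0.901, 0.002], [0.0, -0.002, -1.0]] 94.16720942066674 18.8
```

View pics/top0.png

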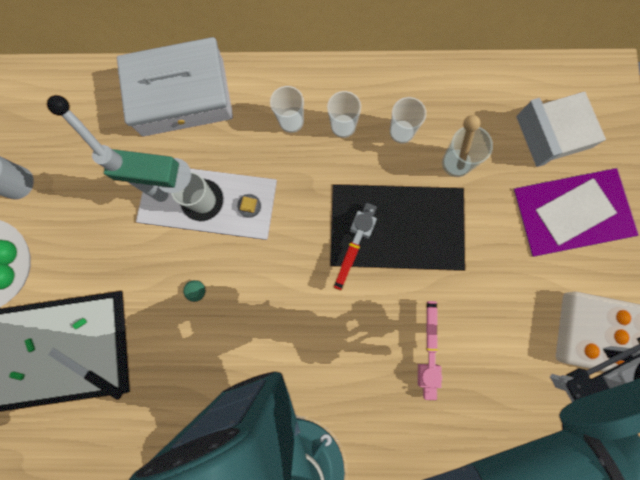

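View pics/side0.png

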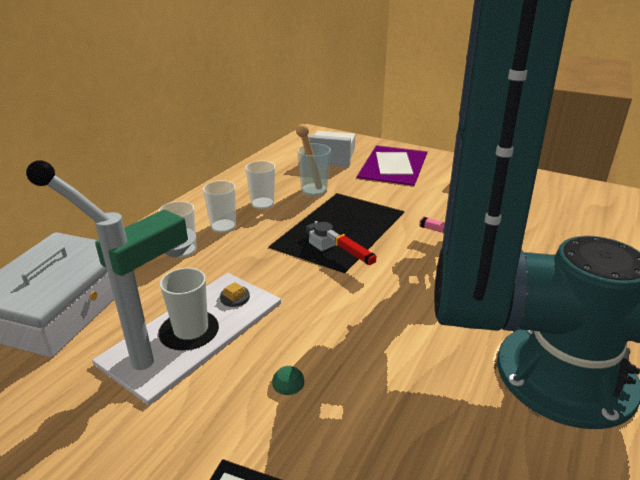

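The top view shows two wrench-like things. One has a red handle (347,265) with its steel socket (363,222) on the black mat. The other is all pink (431,350) and lies on the bare counter. The red one on the mat fits the description. The nut is at (248,205). Next I'll confirm with a crop and measure.

```bash
cat > h.py <<'E'
from cell import env, vision
import cv2,numpy as np
def cast(n,uv,z):
    c=vision.calibration(n);T=np.array(c["cam_to_world"]);d=T[:3,:3]@np.linalg.solve(c["K"],[uv[0],uv[1],1.]);o=T[:3,3]
    return o+d*(z-o[2])/d[2]
def proj(n,p):
    c=vision.calibration(n);T=np.array(c["cam_to_world"]);q=c["K"]@(T[:3,:3].T@(np.array(p)-T[:3,3]));return q[:2]/q[2]
def mask(im,lo,hi,box):
    h=cv2.cvtColor(im,cv2.COLOR_RGB2HSV);m=cv2.inRange(h,lo,hi);k=np.zeros_like(m);x0,y0,x1,y1=box;k[y0:y1,x0:x1]=255;return m&k
def rect(m):
    cs,_=cv2.findContours(m,cv2.RETR_EXTERNAL,cv2.CHAIN_APPROX_NONE);c=max(cs,key=cv2.contourArea);return cv2.minAreaRect(c),c
E
python3 - <<'E'
from h import *
im=cv2.imread("pics/top0.png")[:,:,::-1].copy(); sd=cv2.imread("pics/side0.png")[:,:,::-1].copy()
def rep(tag,n,m,z):
    r,c=rect(m);b=cv2.boxPoints(r);print(tag,n,np.round(r[0],1),np.round(r[1],1),cv2.contourArea(c));print("  ctr",np.round(cast(n,r[0],z)[:2],1),"corners",[np.round(cast(n,p,z)[:2],1).tolist() for p in b])
rep("red","top",mask(im,(0,150,60),(6,255,255),(325,195,400,300)),44)
rep("red","side",mask(sd,(0,150,60),(6,255,255),(300,215,390,280)),44)
rep("nut","top",mask(im,(15,140,60),(28,255,255),(236,193,262,217)),34)
rep("nut","side",mask(sd,(10,140,60),(28,255,255),(215,280,252,305)),34)
rep("mat","top",mask(im,(0,0,0),(180,255,45),(320,175,480,280)),4)
rep("steel","top",mask(im,(0,0,75),(180,60,255),(345,200,385,240)),36)
a=cv2.resize(im[190:300,320:440],None,fx=5,fy=5,interpolation=2);b=cv2.resize(im[190:220,230:270],None,fx=6,fy=6,interpolation=2)
b2=cv2.resize(sd[275:310,210:257],None,fx=4,fy=4)
o=np.zeros((600,800,3),np.uint8);o[:550,:600]=a;o[:180,600:600+200]=b[:,:200];o[200:340,600:788]=b2
cv2.imwrite("pics/crop0.png",o[:,:,::-1])
E
```

```text
red top [346.2 265.3] [11. 39.] 321.0
  ctr [ 423.9 -108.8] corners [[389.8, -82.6], [467.2, -113.6], [458.5, -135.3], [381.3, -104.1]]
red side [353.  247.6] [34.6 12.8] 362.5
  ctr [ 424.9 -101.7] corners [[462.9, -96.2], [470.5, -140.9], [387.7, -107.0], [383.1, -65.8]]
nut top [247.7 204.4] [13.3 13.3] 149.5
  ctr [559.6 107.8] corners [[549.3, 125.7], [578.4, 118.6], [570.0, 89.8], [541.0, 97.1]]
nut side [233.7 291.3] [15.8 20.8] 245.0
  ctr [553.6 120.3] corners [[575.5, 129.9], [569.7, 86.2], [531.7, 110.8], [538.5, 152.3]]
mat top [398.1 226.8] [132.5  80.4] 9126.5
  ctr [ 515.  -226.5] corners [[429.0, -75.4], [613.4, -80.9], [602.8, -380.8], [420.3, -366.6]]
steel top [363.7 222.4] [21.4 38.8] 549.0
  ctr [ 518.5 -147.6] corners [[487.5, -110.2], [567.7, -142.2], [549.8, -185.2], [470.1, -152.9]]
```

View pics/crop0.png

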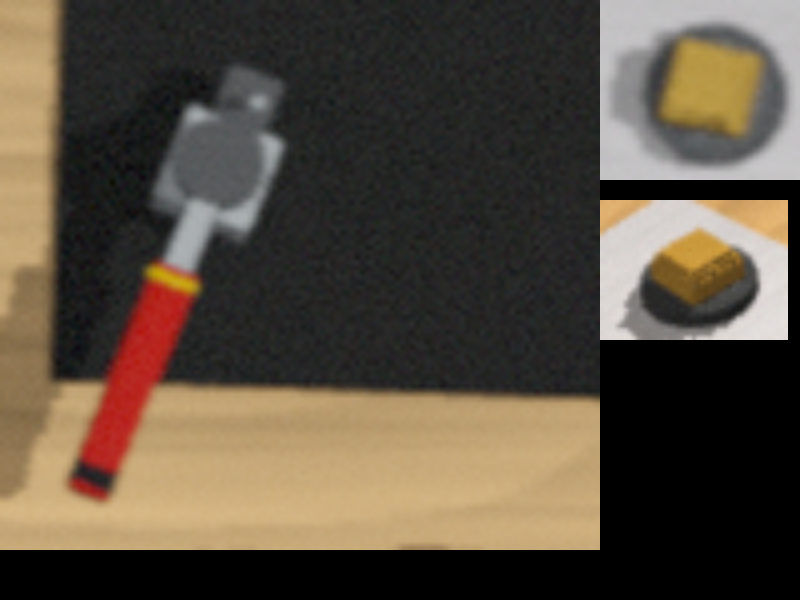

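The crop confirms the red-handled click wrench: yellow band at about (354,246), handle end at about (338,290), socket disc at about (364,223). It also shows the square brass nut on its washer. I'll fit the handle axis, the socket and the nut's yaw next.

```bash
python3 - <<'E'
from h import *
im=cv2.imread("pics/top0.png")[:,:,::-1].copy(); sd=cv2.imread("pics/side0.png")[:,:,::-1].copy()
for p,z in(((354.4,245.6),47),((337.6,289.6),47),((364,223),50),((364,223),40)): print(p,z,np.round(cast("top",p,z)[:2],1))
m=mask(im,(0,150,60),(6,255,255),(325,195,400,300)); ys,xs=np.nonzero(m)
P=np.array([cast("top",(x,y),47)[:2] for x,y in zip(xs,ys)]);c=P.mean(0);v=np.linalg.svd(P-c)[2][0];v*=-np.sign(v[0]);t=(P-c)@v
print("handle",c.round(1),np.degrees(np.arctan2(v[1],v[0])),t.min(),t.max())
# nut: upsampled masks, polygon of contour
for n,I,b,z in(("top",im,(232,189,266,221),36),("side",sd,(212,276,256,308),36)):
    x0,y0,x1,y1=b;U=cv2.resize(I[y0:y1,x0:x1],None,fx=8,fy=8,interpolation=cv2.INTER_CUBIC)
    mm=mask(U,(12,120,60) if n=="top" else (15,150,140),(28,255,255),(0,0,U.shape[1],U.shape[0]))
    r,c=rect(mm);ap=cv2.approxPolyDP(cv2.convexHull(c),10,True)[:,0]
    Q=np.array([cast(n,((x+.5)/8-.5+x0,(y+.5)/8-.5+y0),z)[:2] for x,y in ap]);print(n,Q.round(1).tolist())
    H=np.array([cast(n,((x+.5)/8-.5+x0,(y+.5)/8-.5+y0),z)[:2] for x,y in c[:,0]]).astype(np.float32);print(cv2.minAreaRect(H), H.mean(0))
    w=mask(U,(0,0,30),(180,110,125),(0,0,U.shape[1],U.shape[0])) 
    cv2.imwrite(f"pics/nm_{n}.png",np.vstack([mm,w]))
E
```

```text
(354.4, 245.6) 47 [ 465.8 -126.4]
(337.6, 289.6) 47 [372.3 -90.5]
(364, 223) 50 [ 514.3 -147.1]
(364, 223) 40 [ 516.4 -147.8]
handle [ 424.8 -109.2] 157.5514467162044 -40.61284386510593 53.37393402936272
top [[576.7, 118.2], [570.3, 89.4], [542.1, 95.8], [549.2, 125.0]]
((559.682861328125, 107.07299041748047), (32.56865310668945, 31.482471466064453), 77.54727172851562) [559.56244 107.00605]
side [[537.6, 110.0], [551.1, 128.5], [571.3, 126.0], [566.4, 100.3], [542.1, 105.3]]
((555.2891235351562, 115.98727416992188), (26.774616241455078, 32.01349639892578), 76.80555725097656) [555.147   114.02843]
```

```bash
python3 -m creep '[[0,0,8,0,0,0,-1],[0,0,8,0,0,0,-1],[0,0,8,0,0,0,-1],[0,0,8,0,0,0,-1],[0,0,8,0,0,0,-1],[0,0,8,0,0,0,-1]]'
```

```text
t: 0.85
eef_pos: [239.0, -495.0, 204.8]
ee_rot: [[0.924, -0.383, -0.0], [-0.383, -0.924, 0.001], [-0.001, -0.001, -1.0]]
ft_force: [-0.5, 0.1, -0.8]
gripper_width: 94.1
finger_force: 0.0
```

```bash
python3 -m creep '[[0,0,0,0.59,-5.34,0,-1],[0,0,0,0.59,-5.34,0,-1],[0,0,0,0.59,-5.34,0,-1],[0,0,0,0.59,-5.34,0,-1],[0,0,0,0.59,-5.34,0,-1],[0,0,0,0.59,-5.34,0,-1],[0,0,0,0.59,-5.34,0,-1],[0,0,0,0.59,-5.34,0,-1]]'; python3 -m creep '[[0,0,0,0,0,3,-1],[0,0,0,0,0,3,-1],[0,0,0,0,0,3,-1],[0,0,0,0,0,0,-1],[0,0,0,0,0,0,-1]]'
python3 - <<'E'
from h import *
im=vision.capture("top");sd=vision.capture("side");cv2.imwrite("pics/t1.png",np.hstack([cv2.resize(im[180:330,280:480],None,fx=2,fy=2),cv2.resize(sd[150:300,250:450],None,fx=2,fy=2)])[:,:,::-1])
p=env.read_state()["eef_pos"];print(proj("top",p),proj("side",p))
E
```

```text
t: 1.85
eef_pos: [444.8, -116.0, 205.1]
ee_rot: [[0.926, -0.378, -0.0], [-0.378, -0.926, -0.0], [-0.0, 0.0, -1.0]]
ft_force: [0.2, -1.1, 0.4]
gripper_width: 94.1
finger_force: 0.0
t: 2.48
eef_pos: [444.9, -118.0, 116.5]
ee_rot: [[0.926, -0.378, 0.001], [-0.378, -0.926, -0.001], [0.001, 0.0, -1.0]]
ft_force: [-1.2, -0.1, -0.1]
gripper_width: 94.1
finger_force: 0.0
[351.9954972  250.52098095] [348.61391315 209.49517378]
```

View pics/t1.png

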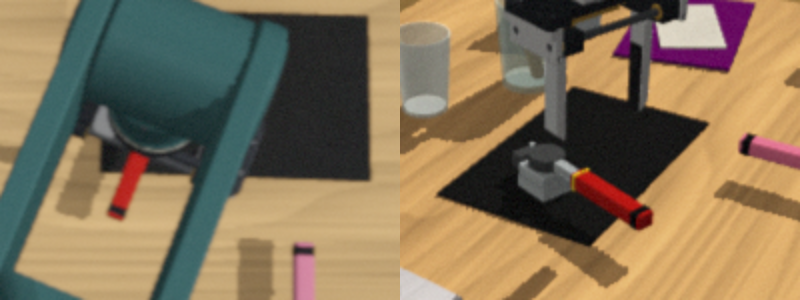

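The open fingers straddle the red handle and are aligned with it; their tips are at crop (555,135) and (640,105), so the midpoint matches the projected TCP. Descending to grip.

```bash
python3 -m creep '[[0,0,0,0,0,3,-1],[0,0,0,0,0,3,-1],[0,0,0,0,0,2,-1],[0,0,0,0,0,1.5,-1],[0,0,0,0,0,0,-1],[0,0,0,0,0,0,-1]]'; python3 -m creep '[[0,0,0,0,0,0,1],[0,0,0,0,0,0,1],[0,0,0,0,0,0,1],[0,0,0,0,0,0,1],[0,0,0,0,0,0,1],[0,0,0,0,0,0,1],[0,0,0,0,0,0,1],[0,0,0,0,0,0,1]]'
```

```text
t: 3.32
eef_pos: [445.4, -118.1, 21.7]
ee_rot: [[0.926, -0.378, 0.002], [-0.378, -0.926, -0.001], [0.002, 0.0, -1.0]]
ft_force: [0.3, -0.5, 1.0]
gripper_width: 93.8
finger_force: 0.0
t: 4.32
eef_pos: [444.5, -117.6, 20.4]
ee_rot: [[0.926, -0.378, 0.0], [-0.378, -0.926, 0.0], [-0.0, -0.0, -1.0]]
ft_force: [-0.5, -0.1, -0.3]
gripper_width: 19.5
finger_force: 29.9
```

```bash
python3 -m creep '[[0,0,0,0,0,-0.5,1],[0,0,0,0,0,-1,1],[0,0,0,0,0,-2,1],[0,0,0,0,0,-2.5,1],[0,0,0,0,0,-2,1],[0,0,0,0,0,0,1],[0,0,0,0,0,0,1]]'
python3 - <<'E'
from h import *
sd=vision.capture("side");im=vision.capture("top");cv2.imwrite("pics/t2.png",cv2.resize(sd[130:280,250:450],None,fx=3,fy=3)[:,:,::-1])
s=env.read_state();print(np.round(s["ft_force"],2),np.round(s["ft_torque"],3))
E
```

```text
t: 5.2
eef_pos: [443.8, -117.5, 99.7]
ee_rot: [[0.926, -0.378, -0.001], [-0.378, -0.926, 0.0], [-0.002, 0.0, -1.0]]
ft_force: [-0.0, 0.4, -3.3]
gripper_width: 19.7
finger_force: 30.0
[ 0.54  0.15 -3.89] [0.21  0.197 0.055]
```

View pics/t2.png

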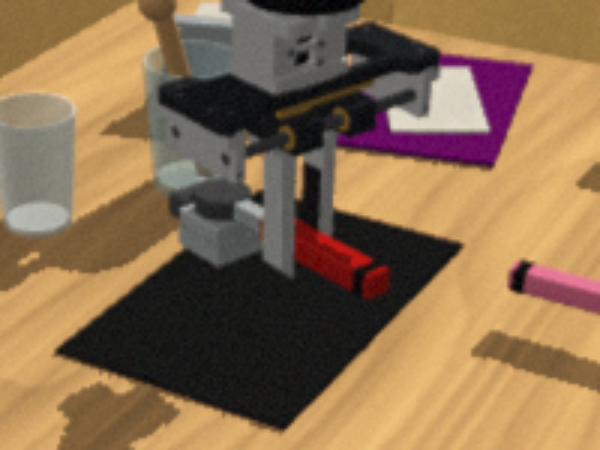

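```bash
python3 -m creep '[[0,0,-9.95,0,0,0,1],[0,0,-9.95,0,0,0,1],[0,0,-9.95,0,0,0,1],[0,0,-9.95,0,0,0,1],[0,0,-9.95,0,0,0,1]]'; python3 -m creep '[[0,0,-9.95,0,0,0,1],[0,0,-9.95,0,0,0,1],[0,0,-9.95,0,0,0,1],[0,0,-9.95,0,0,0,1],[0,0,-9.95,0,0,0,1],[0,0,0,0,0,0,1]]'; python3 -m creep '[[0,0,0,2.85,1.07,0,1],[0,0,0,2.85,1.07,0,1],[0,0,0,2.85,1.07,0,1],[0,0,0,2.85,1.07,0,1],[0,0,0,2.85,1.07,0,1],[0,0,0,2.85,1.07,0,1],[0,0,0,0,0,1,1],[0,0,0,0,0,1,1]]';python3 -m creep '[[0,0,0,0,0,0,1],[0,0,0,0,0,0,1],[0,0,0,0,0,0,1]]'
python3 - <<'E'
from h import *
im=vision.capture("top");sd=vision.capture("side");cv2.imwrite("pics/t3.png",np.hstack([cv2.resize(im[160:260,200:300],None,fx=4,fy=4),cv2.resize(sd[200:330,170:300][15:115,15:115],None,fx=4,fy=4)])[:,:,::-1]);cv2.imwrite("pics/t3top.png",im[:,:,::-1]);cv2.imwrite("pics/t3side.png",sd[:,:,::-1])
E
```

```text
t: 5.92
eef_pos: [443.7, -117.6, 99.3]
ee_rot: [[0.884, 0.467, -0.002], [0.467, -0.884, 0.0], [-0.002, -0.001, -1.0]]
ft_force: [-0.8, 0.3, -2.5]
gripper_width: 19.9
finger_force: 30.0
t: 6.68
eef_pos: [444.0, -117.7, 99.5]
ee_rot: [[0.222, 0.975, -0.001], [0.975, -0.222, 0.0], [-0.0, -0.001, -1.0]]
ft_force: [-0.1, 0.2, -3.4]
gripper_width: 19.9
finger_force: 30.0
t: 7.68
eef_pos: [544.1, 34.6, 79.1]
ee_rot: [[0.222, 0.975, -0.002], [0.975, -0.222, -0.001], [-0.001, -0.002, -1.0]]
ft_force: [-0.3, -0.2, -4.0]
gripper_width: 19.8
finger_force: 30.0
t: 8.05
eef_pos: [545.0, 34.5, 81.0]
ee_rot: [[0.221, 0.975, 0.001], [0.975, -0.221, -0.0], [0.0, 0.001, -1.0]]
ft_force: [-0.1, -0.4, -2.9]
gripper_width: 19.6
finger_force: 30.0
```

View pics/t3.png

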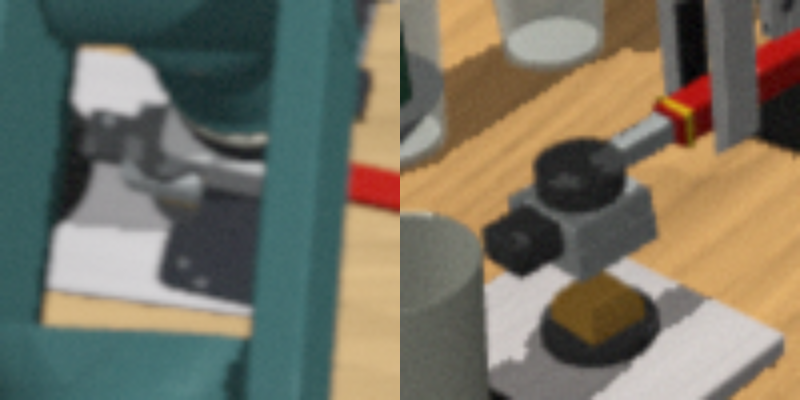

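The side view shows the socket hovering over the nut. Its near lower corner is at crop (582,278), i.e. pixel (230.5,284.5), and its right lower corner is at (248.8,274.5). The nut's near bottom corner is at (234,301). The arm hides the top view, so I'll compare socket and nut in this one camera.

```bash
python3 - <<'E'
from h import *
a=np.radians(77.3);X=np.array([np.cos(a),np.sin(a)]);Y=np.array([np.sin(a),-np.cos(a)]) # tool x,y
# corners toward camera: near=+X-Y ; right=-X-Y ; left=+X+Y
near,right,left=X-Y,-X-Y,X+Y
print("nut bottom z20:")
for nm,uv,o in(("near0",(233.25,300.75),near),("near1",(234.25,301.75),near),("right0",(245.75,290.5),right),("left0",(222.5,293),left)):print(nm,(cast("side",uv,20)[:2]-15*o).round(1))
for rz in(63,65):
  print("rim",rz)
  for nm,uv,o in(("near",(230.5,284.5),near),("right",(248.75,274.5),right)):print(nm,(cast("side",uv,rz)[:2]-22*o).round(1))
s=env.read_state();p=np.array(s["eef_pos"]);S=p[:2]+77*np.array(s["ee_rot"])[:2,0];print("model S",S.round(1),p[2],proj("side",[*(S+22*near),64]),proj("side",[*(S+22*right),64]))
E
python3 - <<'E'
import cv2,numpy as np
s=cv2.imread("pics/t3side.png");a=cv2.imread("pics/side0.png")
f=lambda i:cv2.resize(i[250:320,205:275],None,fx=8,fy=8,interpolation=2)[:,:400]
cv2.imwrite("pics/cmp.png",np.hstack([f(s),f(a)]))
E
```

```text
nut bottom z20:
near0 [561.  110.9]
near1 [557.6 112.4]
right0 [566.  104.6]
left0 [562.8 108.9]
rim 63
near [561.6 110.4]
right [561.3 113.5]
rim 65
near [559.8 112.5]
right [559.5 115.7]
model S [562.  109.8] 81.03746504983009 [230.51844886 283.77614607] [249.61641626 272.88047451]
```

View pics/cmp.png

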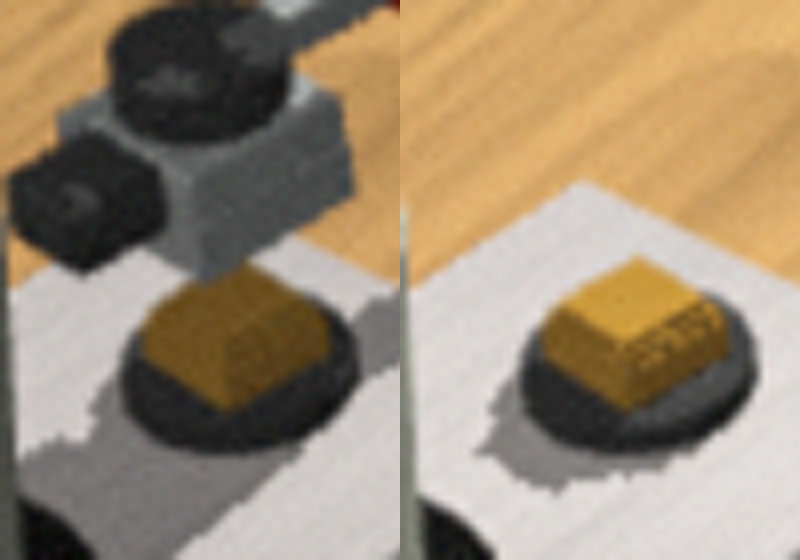

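Left: socket corners at near bottom (230.6,285) and right bottom (249,274). Right: nut top face corners at left (225.4,289), near (232.8,292.9), right (242.9,287.1) and far (235,282.1).

```bash
python3 - <<'E'
from h import *
a=np.radians(77.3);X=np.array([np.cos(a),np.sin(a)]);Y=np.array([np.sin(a),-np.cos(a)])
D=dict(near=X-Y,right=-X-Y,left=X+Y,far=-X+Y)
def go(t,z,h,pts):
    P={k:cast("side",u,z)[:2] for k,u in pts.items()}
    print(t,{k:(P[k]-h*D[k]).round(1).tolist() for k in P})
    for i,j in(("near","right"),("near","left"),("left","far"),("far","right")):
        if i in P and j in P: d=P[j]-P[i];print("   edge",i,j,np.linalg.norm(d).round(1),(np.degrees(np.arctan2(d[1],d[0]))%90).round(1))
go("nut bottom",20,15,dict(near=(233.1,301.25),right=(246,294.4),left=(222.5,293.75)))
go("nut top",36,12,dict(near=(232.75,292.9),right=(242.9,287.1),left=(225.4,289),far=(235,282.1)))
go("rim",64,22,dict(near=(230.6,285),right=(249,274)))
go("sock top",92,22,dict(near=(228.75,272.5),right=(247.1,261.9)))
# top view nut
go
E
```

```text
nut bottom {'near': [560.3, 112.2], 'right': [558.6, 113.9], 'left': [561.3, 110.7]}
   edge near right 28.8 73.3
   edge near left 31.4 75.0
nut top {'near': [559.6, 112.5], 'right': [559.4, 113.2], 'left': [554.8, 115.1], 'far': [557.7, 113.2]}
   edge near right 23.4 76.4
   edge near left 18.8 81.7
   edge left far 25.4 84.8
   edge far right 22.4 76.5
rim {'near': [559.7, 112.5], 'right': [560.9, 113.1]}
   edge near right 43.2 78.7
sock top {'near': [559.0, 114.6], 'right': [560.5, 116.1]}
   edge near right 42.2 78.8
```

Socket and nut agree within about 1 mm and 2°. Lowering carefully.

```bash
python3 -m creep '[[0,0,0,0,0,1,1],[0,0,0,0,0,1,1],[0,0,0,0,0,0.6,1],[0,0,0,0,0,0,1],[0,0,0,0,0,0,1]]'; python3 -m creep '[[0,0,0,0,0,0.25,1],[0,0,0,0,0,0.25,1],[0,0,0,0,0,0,1]]'; python3 -m creep '[[0,0,0,0,0,0.2,1],[0,0,0,0,0,0.2,1],[0,0,0,0,0,0,1]]'
```

```text
t: 8.78
eef_pos: [544.9, 34.9, 54.6]
ee_rot: [[0.22, 0.975, 0.0], [0.975, -0.22, -0.0], [-0.0, 0.0, -1.0]]
ft_force: [0.4, 0.3, -3.0]
gripper_width: 19.9
finger_force: 30.0
t: 9.15
eef_pos: [544.5, 34.9, 49.2]
ee_rot: [[0.22, 0.975, -0.0], [0.975, -0.22, -0.0], [-0.0, -0.0, -1.0]]
ft_force: [-0.5, -0.3, -3.1]
gripper_width: 19.8
finger_force: 30.0
t: 9.52
eef_pos: [544.5, 34.9, 45.2]
ee_rot: [[0.22, 0.975, -0.001], [0.975, -0.22, -0.0], [-0.0, -0.0, -1.0]]
ft_force: [-0.1, 0.4, -3.7]
gripper_width: 19.7
finger_force: 30.0
```

```bash
python3 -m creep '[[0,0,0,0,0,0.3,1],[0,0,0,0,0,0.3,1],[0,0,0,0,0,0,1],[0,0,0,0,0,0,1]]'; python3 -m creep '[[0,0,0,0,0,0.15,1],[0,0,0,0,0,0.1,1],[0,0,0,0,0,0,1]]'
python3 - <<'E'
from h import *
s=env.read_state();print(np.round(s["ft_force"],2),np.round(s["ft_torque"],3),np.round(s["eef_pos"],1))
E
```

```text
t: 10.02
eef_pos: [544.7, 35.0, 39.5]
ee_rot: [[0.22, 0.975, 0.0], [0.975, -0.22, -0.0], [-0.0, 0.0, -1.0]]
ft_force: [-0.0, -0.2, -2.9]
gripper_width: 19.6
finger_force: 30.0
t: 10.4
eef_pos: [545.2, 34.7, 37.9]
ee_rot: [[0.22, 0.975, 0.001], [0.975, -0.22, -0.0], [-0.0, 0.001, -1.0]]
ft_force: [-0.9, -1.9, 3.5]
gripper_width: 19.7
finger_force: 30.0
[-0.86 -1.93  3.5 ] [-0.076  0.374  0.141] [545.2  34.7  37.9]
```

Fully seated: light contact at the predicted height. Now turning clockwise about the nut axis (77 mm ahead along tool x).

```bash
cat > m.py <<'E'
from h import *
s=env.read_state();p=np.array(s["eef_pos"]);R=np.array(s["ee_rot"]);F=np.array(s["ft_force"]);T=np.array(s["ft_torque"])
S=p[:2]+77*R[:2,0];psi=np.degrees(np.arctan2(R[1,0],R[0,0]))
r=(p[:2]-S)/1000; M=r[0]*F[1]-r[1]*F[0]
print("t",round(s["t"],2),"psi",psi.round(2),"S",S.round(1),"z",p[2].round(1),"Ftool",(R.T@F).round(1),"Tz",T[2].round(3),"M(F)",M.round(3))
E
python3 m.py; python3 -m creep '[[0,0,5,0.03,-0.67,0,1],[0,0,5,0.03,-0.67,0,1],[0,0,0,0,0,0,1],[0,0,0,0,0,0,1]]' >/dev/null; python3 m.py;  python3 -m creep '[[0,0,5,0.03,-0.67,0,1],[0,0,5,0.03,-0.67,0,1],[0,0,0,0,0,0,1],[0,0,0,0,0,0,1]]' >/dev/null; python3 m.py
```

```text
t 10.4 psi 77.27 S [562.2 109.8] z 37.9 Ftool [-2.1 -0.4 -3.5] Tz 0.141 M(F) -0.032
t 10.9 psi 67.34 S [562.  109.3] z 37.7 Ftool [-5.2 -0.8 -4.8] Tz -0.003 M(F) -0.063
t 11.4 psi 57.33 S [561.9 109.2] z 37.6 Ftool [-6.   0.2 -5. ] Tz 0.046 M(F) 0.018
```

```bash
python3 -m creep '[[0,0,4,-0.03,-0.54,0,1],[0,0,0,0,0,0,1]]' >/dev/null; python3 m.py
```

```text
t 11.65 psi 53.32 S [561.8 109.1] z 37.6 Ftool [-5.8  0.  -4.9] Tz 0.026 M(F) -0.0
```

```bash
python3 -m creep '[[0,0,3,0.01,-0.4,0,1],[0,0,0,0,0,0,1]]' >/dev/null; python3 m.py
```

```text
t 11.9 psi 50.32 S [561.7 109.1] z 37.5 Ftool [-4.8  0.8 -4.9] Tz -0.037 M(F) 0.063
```

```bash
python3 -m creep '[[0,0,3,0,-0.4,0,1],[0,0,0,0,0,0,1]]' >/dev/null; python3 m.py
```

```text
t 12.15 psi 47.32 S [561.7 109.1] z 37.5 Ftool [-4.8  1.  -5.1] Tz 0.061 M(F) 0.075
```

```bash
python3 -m creep '[[0,0,3,0,-0.4,0,1],[0,0,0,0,0,0,1]]' >/dev/null; python3 m.py
```

```text
t 12.4 psi 44.33 S [561.3 108.9] z 37.4 Ftool [-6.   0.7 -6.1] Tz 0.022 M(F) 0.056
```

```bash
python3 -m creep '[[0,0,2.5,-0.03,-0.34,-0.02,1],[0,0,0,0,0,0,1]]' >/dev/null; python3 m.py
```

```text
t 12.65 psi 41.86 S [560.9 108.8] z 37.5 Ftool [-5.5  0.3 -5. ] Tz 0.228 M(F) 0.022
```

```bash
python3 -m creep '[[0,0,2.5,0,-0.34,0,1],[0,0,0,0,0,0,1]]' >/dev/null; python3 m.py
```

```text
t 12.9 psi 39.41 S [561.3 108.1] z 37.4 Ftool [-4.6  2.8 -3.7] Tz 0.535 M(F) 0.213
```

The moment has risen to 0.75 Nm, so the nut is tight. Going on in 1° steps.

```bash
python3 -m creep '[[0,0,1,0,-0.13,0,1],[0,0,0,0,0,0,1]]' >/dev/null; python3 m.py
```

```text
t 13.15 psi 38.44 S [561.6 107.8] z 37.4 Ftool [-5.1  4.1 -2.7] Tz 0.592 M(F) 0.315
```

```bash
python3 -m creep '[[0,0,1,0,-0.13,0,1],[0,0,0,0,0,0,1]]' >/dev/null; python3 m.py
```

```text
t 13.4 psi 37.43 S [561.5 107.9] z 37.4 Ftool [-5.6  3.5 -2.8] Tz 0.584 M(F) 0.267
```

```bash
python3 -m creep '[[0,0,1,0,-0.13,0,1],[0,0,0,0,0,0,1]]' >/dev/null; python3 m.py
```

```text
t 13.65 psi 36.42 S [561.4 107.9] z 37.4 Ftool [-4.8  3.4 -4.2] Tz 0.54 M(F) 0.262
```

Moment falling (0.91, 0.85, 0.80): it has broken over, bent by about 0.04 rad. I'll go to just under 0.1 rad so the click is certain, then stop.

```bash
python3 -m creep '[[0,0,2,0,-0.27,0,1],[0,0,0,0,0,0,1]]' >/dev/null; python3 m.py
```

```text
t 13.9 psi 34.41 S [561.2 108.1] z 37.4 Ftool [-4.   3.7 -4.3] Tz 0.453 M(F) 0.281
```

Clear break-over (0.91 → 0.73, about 0.08 rad). Stopping and easing back to the middle of the socket play.

```bash
python3 -m creep '[[0,0,-3,0,0.4,0,1],[0,0,-3,0,0.4,0,1],[0,0,-2,0,0.27,0,1],[0,0,0,0,0,0,1]]' >/dev/null; python3 m.py; python3 -m creep '[[0,0,-3,-0.03,0.4,0,1],[0,0,0,0,0,0,1],[0,0,0,0,0,0,1]]' >/dev/null; python3 m.py
```

```text
t 14.4 psi 42.33 S [560.8 108.8] z 37.4 Ftool [-4.2  0.6 -5.6] Tz 0.188 M(F) 0.043
t 14.78 psi 45.25 S [561.  109.1] z 37.3 Ftool [-0.5 -0.4 -4. ] Tz 0.079 M(F) -0.027
```

```bash
python3 -m creep '[[0,0,-3,0,0.4,0,1],[0,0,0,0,0,-0.1,1],[0,0,0,0,0,0,1]]' >/dev/null; python3 m.py;  python3 -m creep '[[0,0,0,0,0,-0.4,1],[0,0,0,0,0,-0.4,1],[0,0,0,0,0,0,1],[0,0,0,0,0,0,1]]' >/dev/null; python3 m.py
```

```text
t 15.15 psi 48.23 S [560.5 109.1] z 37.8 Ftool [2.  1.  0.2] Tz -0.068 M(F) 0.073
t 15.65 psi 48.27 S [559.9 108.4] z 45.9 Ftool [ 0.  -0.7  2.8] Tz 0.015 M(F) -0.053
```

```bash
python3 -m creep '[[0,0,0,0,0,-0.9,1],[0,0,0,0,0,-1.5,1],[0,0,0,0,0,-1.5,1],[0,0,0,0,0,-1.5,1],[0,0,0,0,0,0,1],[0,0,0,0,0,0,1]]'; python3 m.py; python3 - <<'E'
from h import *
sd=vision.capture("side");cv2.imwrite("pics/t4.png",np.hstack([cv2.resize(sd[220:320,170:270],None,fx=4,fy=4),cv2.resize(sd[180:280,220:320],None,fx=4,fy=4)])[:,:,::-1])
E
```

```text
t: 16.4
eef_pos: [508.9, 51.1, 100.0]
ee_rot: [[0.666, 0.746, -0.0], [0.746, -0.666, -0.0], [-0.0, -0.0, -1.0]]
ft_force: [-0.5, -0.1, -3.5]
gripper_width: 19.8
finger_force: 30.0
t 16.4 psi 48.27 S [560.1 108.6] z 100.0 Ftool [-0.4 -0.3  3.5] Tz 0.067 M(F) -0.021
```

View pics/t4.png

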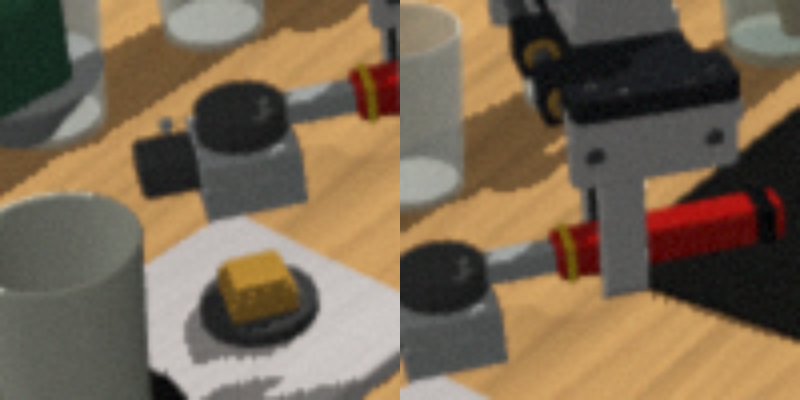

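The nut (crop ~(258,285)) is visibly turned and has stayed put. The wrench hangs straight in the grip. Back to the mat.

```bash
python3 -m creep '[[0,0,10.1,0,0,0,1],[0,0,10.1,0,0,0,1],[0,0,10.1,0,0,0,1],[0,0,10.1,0,0,0,1],[0,0,10.1,0,0,0,1],[0,0,10,0,0,0,1],[0,0,10,0,0,0,1],[0,0,0,0,0,0,1]]' >/dev/null; python3 m.py; python3 -m creep '[[0,0,0,0.05,3,0,1],[0,0,0,0.05,3,0,1],[0,0,0,0.1,3,0,1],[0,0,0,0.1,3,0,1],[0,0,0,0.1,3,0,1],[0,0,0,0.05,3,0,1],[0,0,0,0,0,0,1],[0,0,0,0,0,0,1]]'; python3 -m creep '[[0,0,0,0,0,2,1],[0,0,0,0,0,2,1],[0,0,0,0,0,2,1],[0,0,0,0,0,0.8,1],[0,0,0,0,0,0,1],[0,0,0,0,0,0,1]]'
```

```text
t 17.45 psi -22.12 S [579.8  22.3] z 99.2 Ftool [0.  0.1 4.3] Tz 0.008 M(F) 0.008
t: 18.45
eef_pos: [445.2, -116.7, 99.9]
ee_rot: [[0.926, -0.377, -0.0], [-0.377, -0.926, 0.001], [-0.0, -0.001, -1.0]]
ft_force: [0.2, -0.0, -2.7]
gripper_width: 19.5
finger_force: 30.0
t: 19.2
eef_pos: [446.1, -117.2, 33.2]
ee_rot: [[0.926, -0.378, 0.002], [-0.378, -0.926, -0.001], [0.002, -0.0, -1.0]]
ft_force: [0.8, 0.2, -2.0]
gripper_width: 19.7
finger_force: 30.0
```

```bash
python3 -m creep '[[0,0,0,0,0,0.3,1],[0,0,0,0,0,0.3,1],[0,0,0,0,0,0.2,1],[0,0,0,0,0,0.1,1],[0,0,0,0,0,0.1,1],[0,0,0,0,0,0,1],[0,0,0,0,0,0,1]]';python3 -m creep '[[0,0,0,0,0,0.05,1],[0,0,0,0,0,0.05,1],[0,0,0,0,0,0,1],[0,0,0,0,0,0,1]]'; python3 m.py
```

```text
t: 20.08
eef_pos: [445.4, -117.3, 22.6]
ee_rot: [[0.926, -0.378, 0.001], [-0.378, -0.926, -0.0], [0.001, 0.0, -1.0]]
ft_force: [-0.9, 0.7, 0.7]
gripper_width: 19.9
finger_force: 30.0
t: 20.58
eef_pos: [445.3, -117.2, 21.4]
ee_rot: [[0.926, -0.378, 0.0], [-0.378, -0.926, -0.0], [0.0, 0.0, -1.0]]
ft_force: [-2.8, 1.8, 4.2]
gripper_width: 19.8
finger_force: 30.0
t 20.57 psi -22.22 S [ 516.6 -146.3] z 21.4 Ftool [-3.3 -0.6 -4.2] Tz -0.002 M(F) -0.047
```

```bash
python3 -m creep '[[0,0,0,0,0,0.05,1],[0,0,0,0,0,0,1],[0,0,0,0,0,0,1]]'; python3 -m creep '[[0,0,0,0,0,0,0.5],[0,0,0,0,0,0,0.4],[0,0,0,0,0,0,0.2],[0,0,0,0,0,0,0],[0,0,0,0,0,0,-0.3],[0,0,0,0,0,0,-0.6],[0,0,0,0,0,0,-1],[0,0,0,0,0,0,-1]]'; python3 -m creep '[[0,0,0,0,0,-1,-1],[0,0,0,0,0,-3,-1],[0,0,0,0,0,-4,-1],[0,0,0,0,0,-4,-1],[0,0,0,0,0,-4,-1],[0,0,0,0,0,0,-1],[0,0,0,0,0,0,-1]]'
python3 - <<'E'
from h import *
im=vision.capture("top");sd=vision.capture("side");cv2.imwrite("pics/t5.png",np.hstack([cv2.resize(im,(400,300)),cv2.resize(sd[150:300,130:330],None,fx=2,fy=2)])[:,:,::-1])
cv2.imwrite("pics/t5.png",np.vstack([np.hstack([cv2.resize(im,(400,300)),cv2.resize(sd,(400,300))]),np.hstack([cv2.resize(sd[200:275,290:390],None,fx=4,fy=4),cv2.resize(sd[265:340,200:300],None,fx=4,fy=4)])])[:,:,::-1])
for n,I in(("now",sd),("start",cv2.imread("pics/side0.png")[:,:,::-1].copy())):
    r,c=rect(mask(I,(0,150,60),(6,255,255),(300,215,390,280)));print(n,np.round(r[0],1),np.round(r[1],1),round(r[2],1))
E
```

```text
t: 20.95
eef_pos: [445.2, -117.2, 20.7]
ee_rot: [[0.926, -0.378, 0.0], [-0.378, -0.926, -0.0], [0.0, 0.0, -1.0]]
ft_force: [-2.6, 1.2, 2.8]
gripper_width: 19.8
finger_force: 30.0
t: 21.95
eef_pos: [445.2, -117.2, 20.7]
ee_rot: [[0.926, -0.378, 0.0], [-0.378, -0.926, -0.0], [0.0, 0.0, -1.0]]
ft_force: [0.4, -0.3, 1.0]
gripper_width: 83.4
finger_force: 0.0
t: 22.82
eef_pos: [444.8, -117.0, 180.2]
ee_rot: [[0.926, -0.378, -0.001], [-0.378, -0.926, 0.0], [-0.001, 0.0, -1.0]]
ft_force: [-0.4, 0.3, -0.3]
gripper_width: 93.5
finger_force: 0.0
now [353.2 247.3] [34.6 12.5] 32.0
start [353.  247.6] [34.6 12.8] 32.0
```

View pics/t5.png

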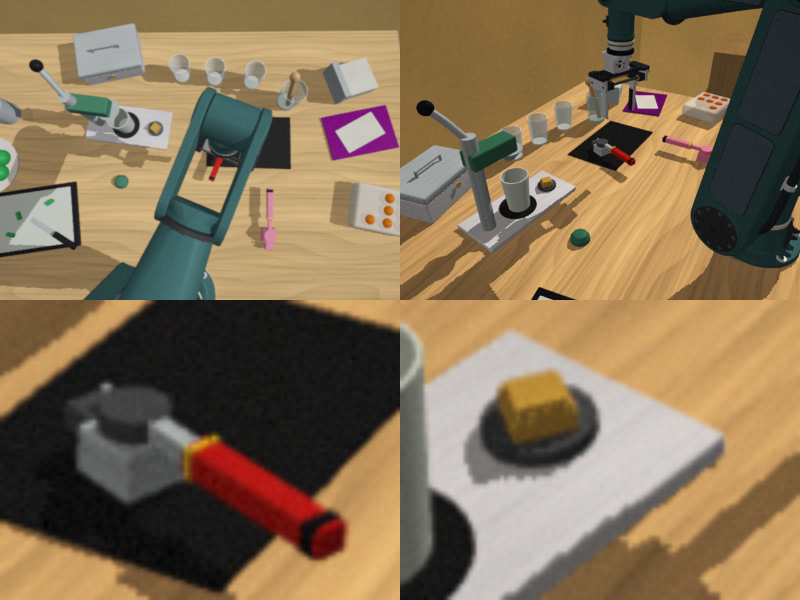

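The wrench stands straight on the mat, with its handle at (353,247) against (353,248) at the start. The nut is turned and seated, the cups, tumbler and lime are where they were, and the gripper is clear of everything.

```bash
python3 -c "
from cell import env; print(env.close_job())"
```

```text
the job is handed in; nothing more can be done
None
```

The press nut is tightened: the wrench broke over at about 0.9 Nm and I stopped at roughly 0.08 rad of bend. The wrench is back standing on its mat, nothing else was moved, and the job is handed in.

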